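# Index the painting turntable to the next hole

## Robot

A 6-joint arm with a two-finger parallel gripper is mounted at the origin on the work surface. World frame = base frame: x ahead of the robot, y to its left, z up, the work surface at z = 0. Lengths are in m, angles in degrees, forces in N, time in s.
With the tool pointing down it reaches from about 0.375 to 0.9 m from the base axis. Payload 3.1 kg.
Tool frame: the origin (TCP) lies at the very end of the fingers, on their centre line; the grasp point (between the pads) lies 19 mm behind it; z points along the fingers, y is the line along which they close (so a half turn about z gives the same grasp; the last joint's range is limited). The gripper opens to 87 mm and grips with 3 to 60 N. Pads are 19 mm wide; open, the fingers measure 117 mm over their backs; the gripper's body (75 mm by 190 mm) begins 51 mm behind the grasp point.
Start: joints at [59.674, 30.224, 82.088, -0, 67.689, -10.227], TCP at [0.215, 0.587, 0.223] pointing down, gripper open.
Joint ranges: [-176.69, 176.69], [-43.24, 126.21], [12.49, 139.97], [-82, 262], [0, 151.66], [-163.58, 163.58]. Speed limits (degrees/s): [159.86, 159.86, 180, 180, 180, 180].

## Interface

Orientations are given as a 3x3 rotation matrix whose columns are the frame's x, y, z axes.
In Python, from rig import * gives the robot as it stands.
- The arm moves only by the tool jog_arm, never from a script. Its arguments are lists of equal length, an entry for each row: "delta_pos": the shift along the world's x, y, z in cm, a list of three; "turn": the turn about the world's z in degrees; "grip": the closure, from 0 (fully open) to 1 (shut). In form: {"delta_pos": [[x, y, z], ...], "turn": [turn, ...], "grip": [grip, ...]}. A call has 1 to 12 rows; each row is the pose to reach, as a shift and turn from the pose commanded when the call began; what a row does not reach only later rows make up. A row lasts 1/8 s, in which the tool goes at most 62.5 mm and 10.7 degrees, less where a joint would pass 70% of its speed; a pose out of reach is approached as far as the arm can. A call with a gripper value outside its range is refused whole. The fingers move at their own pace and stop on an object; the grip force is fixed at half the most. Time passes only in rows, so rows that repeat a pose let the fingers close. It gives the time, the measured TCP pose, the force, the opening and the grip force at its end, in the units of the state.
- read_state(): the state, without advancing time (a new reading comes with each control period).
- capture(name): name is "scene" or "top" or "wrist"; returns a dict with "color" (480x640x3 uint8, blue, green, red), "fovy" (degrees; the focal length in pixels is half the picture's height over the tangent of half this angle, whatever the lens; pixels are square), "cx", "cy" (the principal point, pixels), "k1" (the pictures are not rectified: a ray, as slopes to the right and down, at radius r is drawn at 1 + k1 r^2 times it, then the intrinsics apply), "camera_from_world" (4x4, takes a point from world to camera coordinates). Camera axes: x right, y up, looking along -z (the intrinsics and any distortion apply to the point x, -y, -z); pixel columns grow to the right and rows downward; lengths in m; the calibration is good to about 2 mm. A picture is of the moment at which its call begins. There is no depth.
- hand_in(): hands the job in; it is judged then, once.
The state is a dict: "time_s": time; "joint_positions": joint angles; "qvel": joint speeds; "tau": joint torques, N m; "position": TCP position; "tcp_rot": TCP orientation; "force": force on the tool from outside, world axes, zero at the start; "moment": the same for the moment, N m; "opening": opening from 0.0 (shut) to 1.0 (fully open); "grasp_force": force on a finger pad.
Only numpy, scipy, OpenCV 4.12 (cv2) and the standard library are available. Lean on these libraries where they do the work, as an engineer would, in place of code of your own. Each camera call takes 0.05 s, during which the arm holds its last target. There are 200 camera calls.

## Task

Turn the birdhouse round to its next face: press the black spring plunger knob of the indexing turntable down with the fingertips and, pushing it round, turn the table anticlockwise (seen from above) to the very next hole of the index plate. Let the plunger spring fully up into that hole so that the table is locked there, and take the hand away. The birdhouse has wet paint, so do not touch it or jolt it out of place on the table, and leave the paint tin, brush, flower pot and carton as they are.

Things in the scene. Friction and masses are not known exactly. Their poses are not given: they have to be found in the camera images.
- index_base: Fixed base of the indexing turntable: round grey casting, with a flat steel index plate on top (334 mm across, its upper face 60 mm above the bench) and three bolted lugs reaching 191 mm from the centre. Origin at the centre of its underside, z up, on the turning axis. The plate has eight 20 mm holes, 45 degrees apart on a 135 mm radius, joined by a 10 mm wide circular slot; the plunger's waist runs in the slot.
- table_center (a point): Centre of the upper face of the turning table, an aluminium disc of 210 mm diameter and 20 mm thickness, its upper face 82 mm above the bench. The point turns with the table: its -x axis points along the plunger arm, towards the plunger. The arm is a steel bar, 34 mm wide, its upper face 92 mm above the bench, reaching 155 mm from the axis; at its end, 135 mm from the axis, stands the upright steel bush of the plunger (30 mm diameter, top 112 mm above the bench).
- knob_top (a point): Centre of the flat top of the plunger's black knob, 42 mm in diameter and 16 mm tall, carried by the arm of the turning table 135 mm from the axis; 142 mm above the bench when the plunger is up. The knob goes straight down when pressed. The table is turned by pushing the pressed knob sideways with the same fingertip (friction carries it round; the turning table drags with about 1 N at the knob).
- plunger (a joint): How far the plunger is pressed in (m): 0 is fully up, 0.010 is the stop. Spring: 3 N to start, 7 N at the stop. Up, its shoulder locks the table in the hole (with about 0.4 degrees of play either way); the table is free to turn from 0.0075 on. Let go between two holes, the plunger stays down on the underside of the plate, and drops up into a hole when the table is turned there; within about 4 mm of the hole's centre, its taper draws the table into line by itself.
- turntable (a joint): Angle of the turning table (rad), 0 at the start with the plunger in its first hole, growing anticlockwise seen from above. The next hole is at 0.785 (45 degrees). No end stops within reach.
- next_hole (a point): Centre of the hole in the index plate to go to, on the plate's upper face, 60 mm above the bench.
- birdhouse: Loose eight-sided wooden birdhouse with wet white paint, standing on the middle of the turning table: floor 120 mm across, roof 132 mm across its eaves (94 to 99 mm above its underside), 159 mm tall, 0.55 kg. Origin at the centre of its underside.
- paint_tin: Loose closed paint tin, 80 mm diameter, 93 mm tall. Origin at the centre of its underside.
- brush: Loose paint brush lying flat, about 0.2 m long along its x axis. Origin on its underside.
- flower_pot: Loose terracotta pot, 96 mm across its rim, 85 mm tall. Origin at the centre of its underside.
- carton: Loose small cardboard carton, 100 x 75 x 60 mm. Origin at the centre of its underside.
Not all that is in view belongs to the job. What is meant by the birdhouse is not purple, red or turquoise, and is the larger of those in its own colour.

How it is judged:
By the outcome, as a careful person would: the job done as asked, in the order asked, and still so for the second after the job is handed in, with the robot touching nothing.
It also fails if it takes over 40 s, if anything falls off the work surface, if the arm or the gripper's body presses on something with over 40 N, if the wrist force passes 120 N, or if a joint passes its speed limit or range.

## Working session

There is one attempt and no reset: what is moved stays moved. The work goes in short steps, Python scripts to look and compute and a tool call to move; the robot and the scene stay as the last step left them, time stands still between calls to the robot, and variables do not carry over. Pictures are saved under pics/ and viewed, at most 10 in all, crops included, and the job is handed in when it is done.

Besides the shell and the picture viewer there is one more tool, called after ">>>" by a JSON object that holds its "name" and its "arguments", one argument or row to a line. jog_arm: Moves the arm, as the interface text tells. Its arguments: {"type":"object","properties":{"delta_pos":{"type":"array"},"turn":{"type":"array"},"grip":{"type":"array"}},"required":["delta_pos","turn","grip"]}

```bash
mkdir -p pics; cat > h.py <<'E'
from rig import *
import numpy as np, cv2
def K(c):
    f=240/np.tan(np.radians(c["fovy"])/2); return np.array([[f,0,c["cx"]],[0,f,c["cy"]],[0,0,1]])
D=lambda c: np.array([c["k1"],0,0,0,0.])
# opencv distortion: r_d = r(1+k1 r^2), same model
def ray(c,uv):
    p=cv2.undistortPoints(np.array([[uv]],float),K(c),D(c))[0,0]
    M=np.array(c["camera_from_world"]); R,t=M[:3,:3],M[:3,3]
    return -R.T@t, R.T@np.array([p[0],-p[1],-1.])
def onplane(c,uv,z):
    o,d=ray(c,uv); return o+d*(z-o[2])/d[2]
def proj(c,P):
    M=np.array(c["camera_from_world"]); q=M[:3,:3]@np.array(P)+M[:3,3]
    return cv2.projectPoints(np.array([[q[0],-q[1],-q[2]]]),np.zeros(3),np.zeros(3),K(c),D(c))[0][0,0]
E
python3 - <<'E'
from h import *
for n in("scene","top"):
    c=capture(n); cv2.imwrite(f"pics/{n}0.png",c["color"]); print(n,c["fovy"],c["k1"],np.round(onplane(c,(320,240),0),3))
s=read_state(); print(s["time_s"],s["position"],np.round(s["tcp_rot"],3).tolist(),s["opening"])
E
```

```text
scene 53.29167120516689 -0.10105172085321769 [ 0.387 -0.188  0.   ]
top 48.74322896099967 -0.032976660769237214 [0.521 0.007 0.   ]
0.1 [0.21443488 0.58637338 0.22168464] [[-0.939, 0.344, -0.001], [0.344, 0.939, -0.002], [0.0, -0.002, -1.0]] 0.9992945239255173
```

View pics/scene0.png

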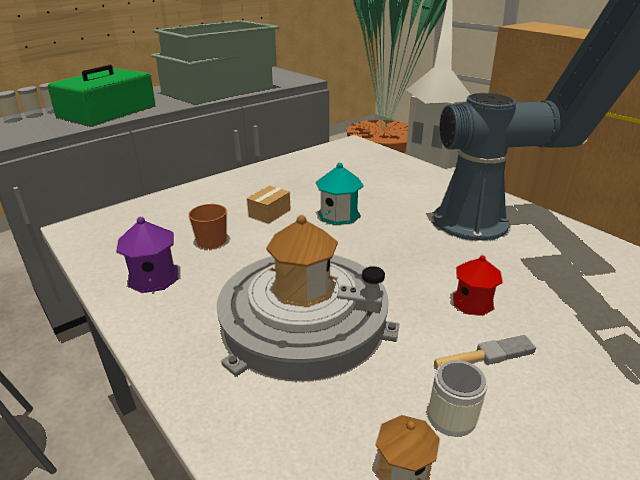

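View pics/top0.png

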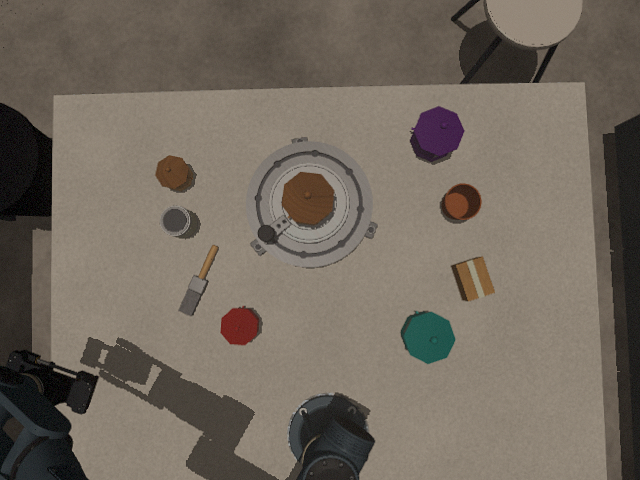

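The top view has x pointing up the picture and y to the left. It shows these birdhouses:
- purple (437,133)
- red (240,326)
- turquoise (428,337)
- small brown (174,172)
- larger brown on the turntable (308,198)

The one on the turntable fits: it is brown and the larger of the two brown ones. The knob is at about (267,233). I'll confirm this in a crop and measure.

```bash
python3 - <<'E'
from h import *
def blob(mask,near):
    n,l,s,ce=cv2.connectedComponentsWithStats(mask.astype(np.uint8))
    k=[i for i in range(1,n) if s[i,4]>40]; i=min(k,key=lambda i:np.hypot(*(ce[i]-near))); return ce[i],s[i],l==i
c=capture("top"); im=c["color"]; g=im.max(2)
cv2.imwrite("pics/crop1.png",cv2.resize(im[120:290,220:400],None,fx=3.3,fy=3.3,interpolation=cv2.INTER_CUBIC))
ce,s,m=blob(g<60,(267,233)); print("knob top px",ce,s, onplane(c,ce,.142))
ct=c; kt=ce
# plate outline: grey, low saturation, vs bench
c2=capture("scene"); im2=c2["color"]
ce2,s2,m2=blob(im2.max(2)<50,(373,275)); print("knob scene px",ce2,s2,onplane(c2,ce2,.137))
o1,d1=ray(ct,kt);o2,d2=ray(c2,ce2)
A=np.c_[d1,-d2];x=np.linalg.lstsq(A,o2-o1,rcond=None)[0];print("tri",o1+d1*x[0],o2+d2*x[1])
# holes/slot dark ring: pixels darker in plate
hsv=cv2.cvtColor(im,cv2.COLOR_BGR2HSV)
for P,uv in [("slot samples",(0,0))]:
    C0=onplane(c,(310,203),.06); print("C0",C0)
# radial profile: for angles find slot dark minimum on world circle radius 125..145 at z .06
C=C0[:2].copy()
for it in range(6):
    pts=[]
    for a in np.radians(np.arange(0,360,3)):
        rs=np.arange(.122,.149,.0005)
        v=[]
        for r in rs:
            u=proj(c,(C[0]+r*np.cos(a),C[1]+r*np.sin(a),.06)); v.append(cv2.getRectSubPix(g.astype(np.float32),(1,1),tuple(map(float,u)))[0,0])
        v=np.array(v); w=np.clip(np.median(v)-v,0,None)
        if w.max()>15: r=(w*rs).sum()/w.sum(); pts.append((C[0]+r*np.cos(a),C[1]+r*np.sin(a)))
    p=np.array(pts); s=np.linalg.lstsq(np.c_[2*p,np.ones(len(p))],(p**2).sum(1),rcond=None)[0]
    for _ in range(3):
        res=np.hypot(*(p-s[:2]).T); R=np.median(res); k=abs(res-R)<.004
        s=np.linalg.lstsq(np.c_[2*p[k],np.ones(k.sum())],(p[k]**2).sum(1),rcond=None)[0]
    C=s[:2]; 
print("centre",C,"R",np.sqrt(s[2]+C@C),k.sum(),len(p))
kn=onplane(ct,kt,.142)[:2]; v=kn-C; print("knob radius",np.hypot(*v),"ang",np.degrees(np.arctan2(v[1],v[0])))
E
```

```text
knob top px [267.20289855 234.11594203] [258 225  20  19 207] [0.52874913 0.13707823 0.142     ]
knob scene px [372.74522293 274.90764331] [362 267  23  17 314] [0.53461691 0.14459084 0.137     ]
tri [0.52961346 0.13811825 0.13130028] [0.52873053 0.13903555 0.13131812]
C0 [0.61468615 0.03098029 0.06      ]
centre [0.61455097 0.03426149] R 0.1352994423171825 102 104
knob radius 0.133915042577209 ang 129.84541533915586
```

View pics/crop1.png

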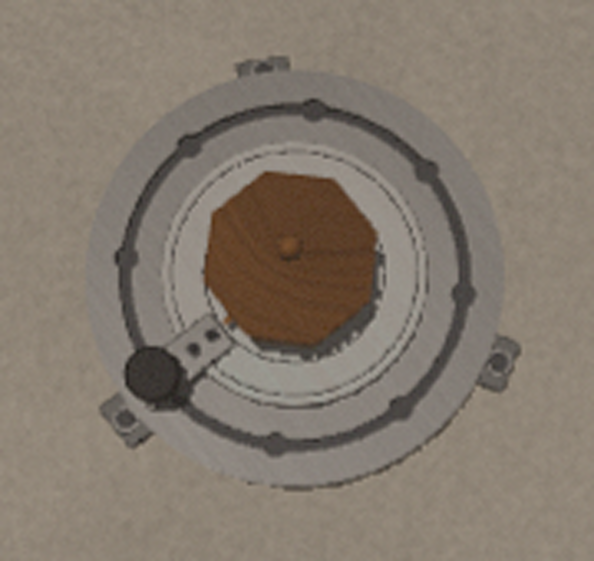

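The crop confirms it: the larger brown birdhouse stands on the turntable. The knob is at crop (155,377). The next hole anticlockwise is at crop (276,444), about full-frame (303.6,254.5). The knob radius measures 134 mm against 135 mm nominal, so the fit holds. I'll check the next hole and bring the closed fingers over the knob, with their closing line tangential so the gripper body stays clear of the eaves.

```bash
python3 - <<'E'
from h import *
c=capture("top"); C=np.array([.6146,.0343])
for uv in [(276,444),(402,407),(463,294),(429,171),(314,110),(190,145),(126,258)]:
    p=onplane(c,(220+uv[0]/3.3,120+uv[1]/3.3),.06)[:2]; v=p-C; print(np.round(p,4),np.round(np.hypot(*v),4),np.degrees(np.arctan2(v[1],v[0]))%45)
E
```

```text
[0.4795 0.0508] 0.1361 38.04361636849521
[ 0.5064 -0.0498] 0.1371 37.83715975643247
[ 0.5953 -0.1008] 0.1365 36.87781679793136
[ 0.6951 -0.0766] 0.137 35.95934563310765
[0.7469 0.0142] 0.1338 36.378366553862406
[0.7209 0.1143] 0.1331 36.96693799353335
[0.6309 0.1671] 0.1338 38.01244649447298
```

>>> {"name": "jog_arm", "arguments": {
  "delta_pos": [
    [2,-3,0],
    [5,-7.5,0],
    [8,-11.5,0],
    [11.5,-16.5,0],
    [15,-21.5,0],
    [18.5,-26.5,0],
    [22,-31.5,0],
    [25.5,-36.5,0],
    [28.5,-41,0],
    [30.5,-43.8,0],
    [31.4,-45,0],
    [31.4,-45,0]
  ],
  "turn": [-2,-5,-8,-11,-15,-18,-21,-24,-27,-29,-30,-30],
  "grip": [1,1,1,1,1,1,1,1,1,1,1,1]
}}

```text
time_s: 1.75
position: [0.5288, 0.1368, 0.2224]
tcp_rot: [[-0.641, 0.768, -0.001], [0.768, 0.641, 0.0], [0.001, -0.0, -1.0]]
force: [0.0, 0.0, 0.1]
opening: 0.007
grasp_force: 0.0
```

```bash
python3 - <<'E'
from h import *
c=capture("wrist"); cv2.imwrite("pics/w1.png",c["color"]); M=c["camera_from_world"]
print(c["fovy"],proj(c,(.5305,.1385,.142)),proj(c,(.4795,.0508,.06)), proj(c,(.529,.137,.222)))
s=read_state(); print(s["position"])
E
```

```text
66.08686285221012 [321.2832488  248.27256213] [216.87641969 260.05871429] [318.10582398 295.1617769 ]
[0.52798832 0.13755626 0.22234727]
```

View pics/w1.png

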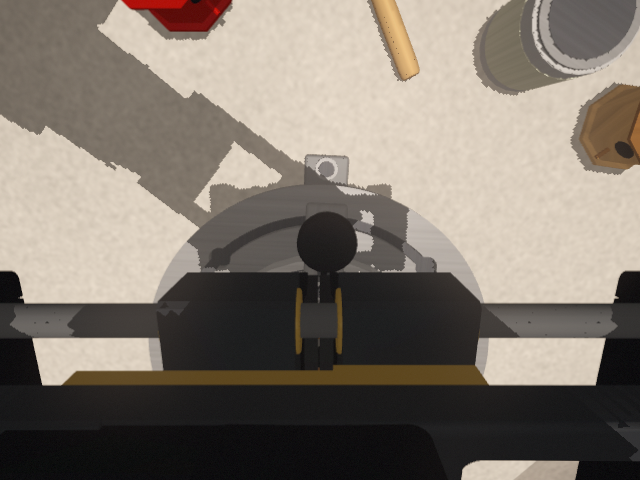

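The wrist view shows the knob at about (327,241) with a 30 px radius. The next hole is at (219,258) and the previous hole at (428,264).

```bash
python3 - <<'E'
from h import *
from scipy.optimize import least_squares
c=capture("wrist"); g=c["color"].max(2)
print(np.array(c["camera_from_world"]).round(3)[:3,3], ray(c,(320,240))[0])
# knob edge: rays from guess, upper half
P=[]
for a in np.radians(np.arange(-185,6,5)):
    r=np.arange(20,42,.25); v=[cv2.getRectSubPix(g.astype(np.float32),(1,1),(327+x*np.cos(a),241+x*np.sin(a)))[0,0] for x in r]
    i=np.argmax(np.diff(cv2.blur(np.array(v),(1,5)).ravel())); 
    if max(v)>60: P.append(onplane(c,(327+r[i]*np.cos(a),241+r[i]*np.sin(a)),.142)[:2])
P=np.array(P)
f=least_squares(lambda q:np.hypot(*(P-q).T)-.021,[.53,.138],loss="soft_l1",f_scale=.0005); k=f.x
print("knob",k,"rms",np.std(f.fun),len(P))
h1=onplane(c,(219,258),.06)[:2];h0=onplane(c,(428,264),.06)[:2]
print("next",h1,"prev",h0,"chord",np.hypot(*(h1-h0)),"expect .1909", "k-next",np.hypot(*(k-h1)),"k-prev",np.hypot(*(k-h0)),"expect .1033")
E
```

```text
[-0.493  0.256 -0.331] [0.484049   0.19084288 0.38388009]
knob [0.53045812 0.14436766] rms 0.0017977768857899033 39
next [0.47903862 0.05440119] prev [0.63026085 0.17345392] chord 0.19246224787351857 expect .1909 k-next 0.10362398587566407 k-prev 0.10395477914006139 expect .1033
```

The knob is equidistant from both neighbouring holes (103.6 and 104.0 mm, 103.3 expected), so the fit holds. Averaging the views gives knob (0.531, 0.142), axis (0.614, 0.036) and arm angle 128°. Now I'll descend onto the knob.

>>> {"name": "jog_arm", "arguments": {
  "delta_pos": [
    [0.2,0.5,-1],
    [0.2,0.5,-2.5],
    [0.2,0.5,-4],
    [0.2,0.5,-5.5],
    [0.2,0.5,-6.5],
    [0.2,0.5,-7.2],
    [0.2,0.5,-7.6],
    [0.2,0.5,-7.9],
    [0.2,0.5,-8.2],
    [0.2,0.5,-8.4],
    [0.2,0.5,-8.4]
  ],
  "turn": [-1,-2,-2,-2,-2,-2,-2,-2,-2,-2,-2],
  "grip": [1,1,1,1,1,1,1,1,1,1,1]
}}

```text
time_s: 3.22
position: [0.531, 0.1419, 0.139]
tcp_rot: [[-0.614, 0.789, 0.001], [0.789, 0.614, -0.0], [-0.001, 0.001, -1.0]]
force: [-1.2, -0.3, 3.5]
opening: 0.009
grasp_force: 1.8
```

>>> {"name": "jog_arm", "arguments": {
  "delta_pos": [
    [0,0,-0.2],
    [0,0,-0.4],
    [0,0,-0.6],
    [0,0,-0.75],
    [0,0,-0.75]
  ],
  "turn": [0,0,0,0,0],
  "grip": [1,1,1,1,1]
}}

```text
time_s: 3.85
position: [0.5318, 0.1424, 0.1324]
tcp_rot: [[-0.614, 0.789, 0.003], [0.789, 0.614, 0.001], [-0.001, 0.003, -1.0]]
force: [-1.6, 0.4, 11.1]
opening: 0.007
grasp_force: 5.4
```

>>> {"name": "jog_arm", "arguments": {
  "delta_pos": [
    [-0.18,-0.15,-0.05],
    [-0.55,-0.45,-0.05],
    [-0.9,-0.77,-0.05],
    [-1.32,-1.18,-0.05],
    [-1.72,-1.6,-0.05],
    [-2.1,-2.05,-0.05],
    [-2.47,-2.51,-0.05],
    [-2.81,-2.99,-0.05],
    [-3.14,-3.48,-0.05],
    [-3.38,-3.89,-0.05],
    [-3.55,-4.2,-0.05],
    [-3.61,-4.3,-0.05]
  ],
  "turn": [1,3,5,7.5,10,12.5,15,17.5,20,22,23.5,24],
  "grip": [1,1,1,1,1,1,1,1,1,1,1,1]
}}

```text
time_s: 5.35
position: [0.4949, 0.0996, 0.1322]
tcp_rot: [[-0.882, 0.471, 0.002], [0.471, 0.882, 0.001], [-0.001, 0.002, -1.0]]
force: [-2.2, 2.4, 15.8]
opening: 0.004
grasp_force: 8.2
```

```bash
python3 - <<'E'
from h import *
c=capture("top"); a=cv2.resize(c["color"][150:270,230:380],None,fx=2.6,fy=3,interpolation=cv2.INTER_CUBIC)
c=capture("scene"); b=cv2.resize(c["color"][190:350,200:420],None,fx=1.8,fy=2.25,interpolation=cv2.INTER_CUBIC)
cv2.imwrite("pics/mid.png",np.hstack([a,b]))
E
```

```text
(no output)
```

View pics/mid.png

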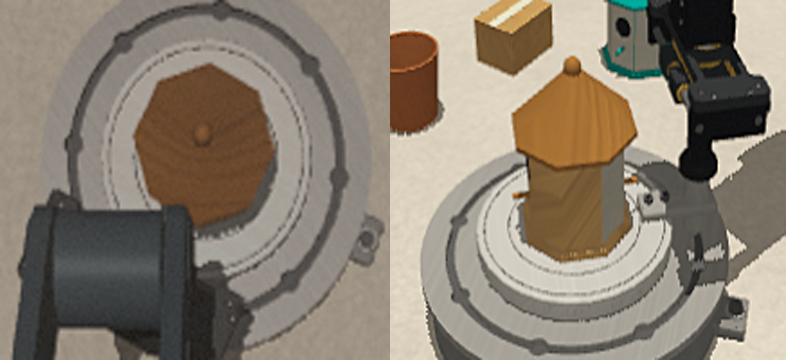

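The left half (top view) shows the hand over the rim. The right half (scene view) shows the plunger arm turned with the knob still under the fingertips at (697,160). The table is following, so I'll do the second half.

>>> {"name": "jog_arm", "arguments": {
  "delta_pos": [
    [-0.11,-0.21,0],
    [-0.31,-0.63,0],
    [-0.55,-1.17,0],
    [-0.77,-1.72,0],
    [-0.95,-2.28,0],
    [-1.12,-2.84,0],
    [-1.26,-3.42,0],
    [-1.37,-3.99,0],
    [-1.43,-4.34,0],
    [-1.46,-4.58,0],
    [-1.48,-4.69,0],
    [-1.48,-4.69,0]
  ],
  "turn": [1,3,5.5,8,10.5,13,15.5,18,19.5,20.5,21,21],
  "grip": [1,1,1,1,1,1,1,1,1,1,1,1]
}}

```text
time_s: 6.95
position: [0.4795, 0.0522, 0.1322]
tcp_rot: [[-0.992, 0.123, 0.0], [0.123, 0.992, 0.0], [-0.0, 0.0, -1.0]]
force: [-4.5, 0.7, 19.2]
opening: 0.005
grasp_force: 9.6
```

```bash
python3 - <<'E'
from h import *
s=read_state(); print(s["position"],s["force"])
c=capture("wrist"); a=cv2.resize(c["color"],(400,300))
c=capture("scene"); im=c["color"]; b=cv2.resize(im[190:350,200:420],(400,300),interpolation=cv2.INTER_CUBIC)
cv2.imwrite("pics/end.png",np.hstack([a,b]))
for th in (168,173,178):
    t=np.radians(th); print(th,proj(c,(.614+.135*np.cos(t),.0357+.135*np.sin(t),.132)))
E
```

```text
[0.47946013 0.05223906 0.13219581] [-4.47199754  0.74640476 19.22804585]
168 [362.94101569 249.11382212]
173 [359.64482723 246.4156461 ]
178 [355.99415077 243.90920482]
```

View pics/end.png

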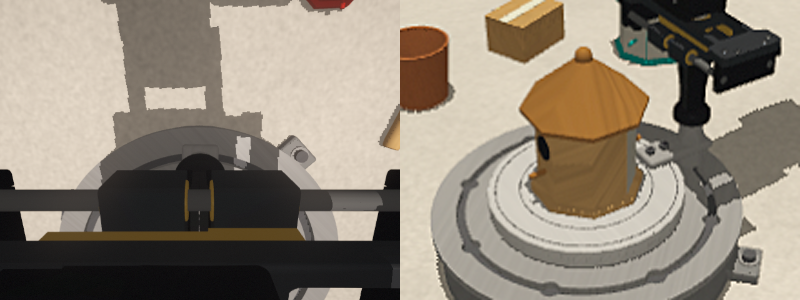

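The scene crop shows the knob at about full-frame (361,250), against a predicted (360,246–250), and the birdhouse is still centred. I'll ease up slowly. If the spring keeps pushing well above the underside-of-plate height, the plunger is in the hole.

>>> {"name": "jog_arm", "arguments": {
  "delta_pos": [
    [0,0,0.1],
    [0,0,0.2],
    [0,0,0.3],
    [0,0,0.4],
    [0,0,0.5],
    [0,0,0.6],
    [0,0,0.7],
    [0,0,0.7]
  ],
  "turn": [0,0,0,0,0,0,0,0],
  "grip": [1,1,1,1,1,1,1,1]
}}

```text
time_s: 8.05
position: [0.4795, 0.0522, 0.1375]
tcp_rot: [[-0.992, 0.124, -0.001], [0.124, 0.992, 0.0], [0.001, 0.0, -1.0]]
force: [-0.8, 0.3, 4.2]
opening: 0.001
grasp_force: 2.1
```

There is still 4.2 N of spring force at 0.1375 m (plunger 4.5 mm), so it is rising into the hole. I'll lift away gently.

>>> {"name": "jog_arm", "arguments": {
  "delta_pos": [
    [0,0,0.1],
    [0,0,0.2],
    [0,0,0.3],
    [0,0,0.4],
    [0,0,0.5],
    [0,0,0.7],
    [0,0,1.2],
    [0,0,2.5],
    [0,0,4.5],
    [0,0,7],
    [0,0,9],
    [0,0,10]
  ],
  "turn": [0,0,0,0,0,0,0,0,0,0,0,0],
  "grip": [1,1,1,1,1,1,1,1,1,1,1,1]
}}

```text
time_s: 9.55
position: [0.4806, 0.0519, 0.2394]
tcp_rot: [[-0.992, 0.124, 0.003], [0.124, 0.992, -0.0], [-0.003, -0.0, -1.0]]
force: [-0.3, 0.1, 0.5]
opening: 0.005
grasp_force: 0.0
```

>>> {"name": "jog_arm", "arguments": {
  "delta_pos": [
    [-0.5,1,0.5],
    [-1,3,1],
    [-1.5,6,2],
    [-2,10,2],
    [-2,14,2],
    [-2,18,2],
    [-2,21,2],
    [-2,23,2],
    [-2,24,2],
    [-2,24,2]
  ],
  "turn": [0,0,0,0,0,0,0,0,0,0],
  "grip": [1,1,1,1,1,1,1,1,1,1]
}}

```text
time_s: 10.8
position: [0.4596, 0.292, 0.2573]
tcp_rot: [[-0.992, 0.123, -0.001], [0.123, 0.992, -0.001], [0.001, -0.001, -1.0]]
force: [0.3, -1.0, 0.4]
opening: 0.002
grasp_force: 0.0
```

```bash
python3 - <<'E'
from h import *
c=capture("top"); a=cv2.resize(c["color"][130:280,230:390],(400,375),interpolation=cv2.INTER_CUBIC)
d=capture("scene"); im=d["color"]; b=cv2.resize(im[190:350,200:420],(400,375),interpolation=cv2.INTER_CUBIC)
cv2.imwrite("pics/final.png",np.hstack([a,b]))
def near(im,uv,t):
    n,l,s,ce=cv2.connectedComponentsWithStats((im.max(2)<t).astype(np.uint8)); i=min([i for i in range(1,n) if s[i,4]>40],key=lambda i:np.hypot(*(ce[i]-uv))); return ce[i],s[i]
print(near(c["color"],(300,254),60),near(im,(361,245),50))
t=np.radians(173)
for z in(.126,.134): print(z,proj(c,(.614+.135*np.cos(t),.0357+.135*np.sin(t),z)),proj(d,(.614+.135*np.cos(t),.0357+.135*np.sin(t),z)))
E
```

```text
(array([307.17073171, 256.02439024]), array([298, 247,  15,  16,  41], dtype=int32)) (array([360.25      , 245.31034483]), array([351, 239,  20,  14, 232], dtype=int32))
0.126 [302.28791578 253.29429221] [359.53431028 248.95026123]
0.134 [302.18272361 253.15849514] [359.68178992 245.5670096 ]
```

View pics/final.png

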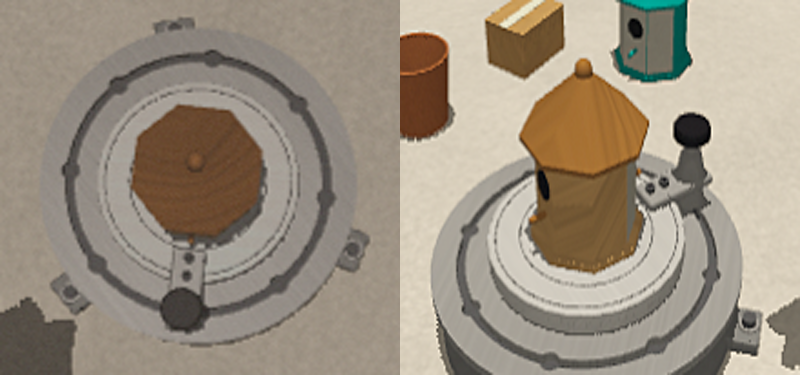

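The knob stands fully up: its scene centroid (360.3,245.3) against (359.7,245.6) predicted for "up". It sits in the next hole, the old hole at crop (97,264) is uncovered, and the birdhouse is centred and upright.

```bash
python3 -c "
from rig import *
print(hand_in())"
```

```text
the job is handed in; nothing more can be done
None
```

I turned the table 45° anticlockwise to the next hole: the plunger is fully up in it, the hand is clear, the birdhouse is still centred, and the job is handed in at about 11 s.

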